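# Pack the touch-up paint caddy

## Task

Pack the wooden touch-up caddy: stand the larger screw-cap jar in the large round pocket, the paint tin in the square pocket and the dropper bottle in the small round pocket, each upright on the caddy's floor, and lay the screwdriver flat in the long lane along its far side, its handle to the left as seen from the robot. Leave the smaller jar and the glue bottle standing where they are.

Things in the scene. Friction and masses are not known exactly. Their poses are not given: they have to be found in the camera images.
- jar_large_mid (a point): The larger jar: closed round jar with a wide white screw cap, 37 mm across and 78 mm tall, standing upright. Its point is on the upright axis half-way up; z up. All round, any grip yaw will do. Goes into the large round pocket.
- paint_tin_mid (a point): The paint tin: short round tin with a metal lid, 34 mm across and 36 mm tall, standing upright. Its point is on the upright axis half-way up; z up. All round, any grip yaw will do. Goes into the square pocket; held by its upper half, the fingertips stay clear of the block.
- dropper_bottle_mid (a point): The dropper bottle: slim round bottle with a short black dropper cap, standing upright, 75 mm tall; body 25 mm across up to 46 mm, cap at most 20 mm across above that. Its point is on the upright axis half-way up; z up. All round, any grip yaw will do. Goes into the small round pocket.
- driver_grip (a point): The screwdriver, lying flat: 168 mm long, handle 19 mm wide and 16 mm high, 100 mm long, then a thin shaft. This point lies in the middle of the handle's thickness, 8 mm above what it lies on, on the long axis 30 mm from mid-length towards the handle end, where it balances. Its y axis runs along the tool towards the handle end; z up. Goes into the lane.
- jar_small_mid (a point): The smaller jar, a look-alike that stays: same shape with white screw cap, but 32 mm across and 64 mm tall. Its point is on the upright axis half-way up; z up. All round, any grip yaw will do. 
- glue_bottle_mid (a point): The glue bottle, a look-alike that stays: slim 25 mm bottle, 92 mm tall with a long pointed nozzle. Its point is on the upright axis half-way up; z up. All round, any grip yaw will do. 
- pocket_large_round_floor (a point): Large round pocket: black 74 x 78 x 8 mm block fixed in one of the three bays in the front row (the robot's side) of the wooden caddy, with a round hole 54 mm wide right through to the caddy's floor. Point: centre of the hole at floor level (4 mm above the table); the block's top is 8 mm above it. Axes as the caddy's. The bays lie 80.5 mm apart and which block is in which bay changes.
- pocket_square_floor (a point): Square pocket: same block with a square hole 52 x 52 mm. Point and axes as for the large round pocket.
- pocket_small_round_floor (a point): Small round pocket: same block with a round hole 42 mm wide. Point and axes as for the large round pocket.
- lane (a point): The lane: open tray along the rear (far side) of the wooden caddy, 56 mm wide and 200 mm long inside, with rims (8 mm wide; solid blocks at both ends) that stand 7 mm above its floor. Point: centre of its floor, 4 mm above the table. Its y axis runs along the lane to the left as seen from the robot, x across it away from the pockets; the row of pocket centres is 74 mm from it. The caddy (156 x 260 mm) is fixed to the table and does not move.
Not all that is in view belongs to the job. What is shaped like the part that bears dropper_bottle_mid but pink or turquoise is not meant.

How it is judged (in metres and radians):
At the end, for the whole second after the job is handed in: Jar, tin and dropper bottle stand upright (7 deg) on the floor of their own pockets, within 15 mm of the centre; the screwdriver lies on the lane's floor, lengthwise within 17 deg, handle left; smaller jar and glue bottle stand within 20 mm of their starts; all released, at rest (horizontal distance between jar_large_mid and pocket_large_round_floor below 0.015 m and z of jar_large_mid in the frame of pocket_large_round_floor below 0.044 m and angle between each of jar_large_mid, paint_tin_mid, dropper_bottle_mid, jar_small_mid, glue_bottle_mid's own z axis and vertical below 0.12 rad and linear speed of each of jar_large, paint_tin, dropper_bottle, driver below 0.02 m/s and horizontal distance between paint_tin_mid and pocket_square_floor below 0.015 m and z of paint_tin_mid in the frame of pocket_square_floor below 0.023 m and horizontal distance between dropper_bottle_mid and pocket_small_round_floor below 0.015 m and z of dropper_bottle_mid in the frame of pocket_small_round_floor below 0.0425 m and x of driver_grip in the frame of lane between -0.025 and 0.025 m and y of driver_grip in the frame of lane between 0.005 and 0.052 m and z of driver_grip in the frame of lane below 0.013 m and angle between the y axis of driver_grip and the y axis of lane, either way round below 0.3 rad and distance of each of jar_small_mid, glue_bottle_mid from where it was at the start of the episode below 0.02 m); the robot touches nothing.
It fails at once if the smaller jar is carried off, pushed well away or knocked over (distance of jar_small_mid from where it was at the start of the episode above 0.03 m or angle between jar_small_mid's own z axis and vertical above 0.5 rad).
It fails at once if the glue bottle is carried off, pushed well away or knocked over (distance of glue_bottle_mid from where it was at the start of the episode above 0.03 m or angle between glue_bottle_mid's own z axis and vertical above 0.5 rad).
It also fails if it takes over 99 s, if anything falls off the work surface, if the arm or the gripper's body presses on something with over 40 N, if the wrist force passes 120 N, or if a joint passes its speed limit or range.

## Robot

A 6-joint arm with a two-finger parallel gripper is mounted at the origin on a cart in front of the work surface, level with it; the furniture and walls round the work are solid. World frame = base frame: x ahead of the robot, y to its left, z up, the work surface at z = 0. Lengths are in mm, angles in rad, forces in N, time in s.
With the tool pointing down it reaches from about 350 to 975 mm from the base axis. Payload 7.1 kg.
Tool frame: the origin (TCP) lies at the very end of the fingers, on their centre line; the grasp point (between the pads) lies 19 mm behind it; z points along the fingers, y is the line along which they close (so a half turn about z gives the same grasp; the last joint's range is limited). The gripper opens to 88 mm and grips with 3 to 60 N. Pads are 20 mm wide; open, the fingers measure 115 mm over their backs; the gripper's body (75 mm by 178 mm) begins 61 mm behind the grasp point.
Start: joints at [-1.181, 0.423, 1.63, -0, 1.089, -0.019], TCP at [248.458, -573.475, 222.675] pointing down, gripper open.
Joint ranges: [-3, 3], [-0.9, 2.11], [0.09, 2.58], [-1.31, 4.45], [0.11, 2.69], [-2.54, 2.54]. Speed limits (rad/s): [2.39, 2.39, 3.01, 3.14, 3.14, 3.14].

## Interface

Orientations are given as a rotation vector (axis times angle).
In Python, from workcell import * gives the robot as it stands.
- The arm moves only by the tool step_arm, never from a script. Its argument "deltas" is a list of rows, each a list of 3 entries, a list of its own where there are three numbers: the shift along the tool's x, y, z in units of 300 mm (1.0 is 300 mm), then the turn, a rotation vector about the tool's x, y, z in units of 1.5 rad (1.0 is 1.5 rad), then the gripper command: -1 is shut, 1 is fully open, values between are in proportion. In form: [[[dx, dy, dz], [rx, ry, rz], gripper], ...]. A call has 1 to 20 rows; each row is the pose to reach, as a shift and turn from the pose commanded when the call began, along the tool's axes at that moment; what a row does not reach only later rows make up. A row lasts 1/12 s, in which the tool goes at most 41.7 mm and 7.16 degrees, less where a joint would pass 70% of its speed; a pose out of reach is approached as far as the arm can. A call with a number of a shift or a turn outside -1 to 1 is refused whole. A call with a gripper value outside its range is refused whole. The fingers move at their own pace and stop on an object; the grip force is fixed at half the most. Time passes only in rows, so rows that repeat a pose let the fingers close. It gives the time, the measured TCP pose, the force, the opening and the grip force at its end, in the units of the state.
- get_obs(): the state, without advancing time (a new reading comes with each control period).
- get_image(name): name is "scene" or "top" or "wrist"; returns a dict with "pixels" (420x560x3 uint8, red, green, blue), "fx", "fy", "cx", "cy" (pixels), "dist_coeffs" ([k1, k2, p1, p2, k3] as OpenCV has them; the pictures are not rectified), "T" (4x4, takes a point from camera to world coordinates). Camera axes: x right, y down, z forward; pixel columns grow to the right and rows downward; lengths in mm; the calibration is good to about 2 mm. A picture is of the moment at which its call begins. There is no depth.
- close_job(): hands the job in; it is judged then, once.
The state is a dict: "t": time; "qpos": joint angles; "qvel": joint speeds; "joint_torque": joint torques, N m; "ee_pos": TCP position; "orientation": TCP orientation; "ft_force": force on the tool from outside, world axes, zero at the start; "moment": the same for the moment, N m; "width": finger opening in mm; "grasp_force": force on a finger pad.
Only numpy, scipy, OpenCV 4.12 (cv2) and the standard library are available. Lean on these libraries where they do the work, as an engineer would, in place of code of your own. Each camera call takes 0.05 s, during which the arm holds its last target. There are 200 camera calls.

## Working session

There is one attempt and no reset: what is moved stays moved. The work goes in short steps, Python scripts to look and compute and a tool call to move; the robot and the scene stay as the last step left them, time stands still between calls to the robot, and variables do not carry over. Pictures are saved under pics/ and viewed, at most 14 in all, crops included, and the job is handed in when it is done.

Besides the shell and the picture viewer there is one more tool, called after ">>>" as name([rows], argument=value, ...), one row to a line, values as JSON. step_arm: Moves the arm, as the interface text tells. Its arguments: {"type":"object","properties":{"deltas":{"type":"array","items":{"type":"array"}}},"required":["deltas"]}

```bash
mkdir -p pics
python3 - <<'E'
from workcell import *
import cv2,numpy as np
o=get_obs();print(o['t'],o['ee_pos'],o['orientation'],o['width'])
for n in("top","scene"):
    i=get_image(n);cv2.imwrite(f"pics/{n}0.png",i["pixels"][:,:,::-1]);print(n,i["fx"],i["cx"],i["cy"],i["dist_coeffs"],np.round(i["T"],3).tolist())
E
```

```text
0.0 [ 248.26471367 -572.97197073  221.9127673 ] [-3.07474148e+00 -6.37419897e-01  4.55620837e-04] 87.74757120275639
top 382.4649947618834 285.9954147901662 211.8728363217934 [-0.00223966  0.          0.          0.          0.        ] [[-0.023, -0.998, 0.053, 439.513], [-1.0, 0.023, 0.001, -26.865], [-0.002, -0.052, -0.999, 1020.77], [0.0, 0.0, 0.0, 1.0]]
scene 436.5261107502188 278.4130241311368 206.55942326308931 [0.02360086 0.         0.         0.         0.        ] [[-0.649, -0.344, 0.679, -437.205], [-0.761, 0.307, -0.572, 740.42], [-0.012, -0.887, -0.461, 709.933], [0.0, 0.0, 0.0, 1.0]]
```

View pics/top0.png

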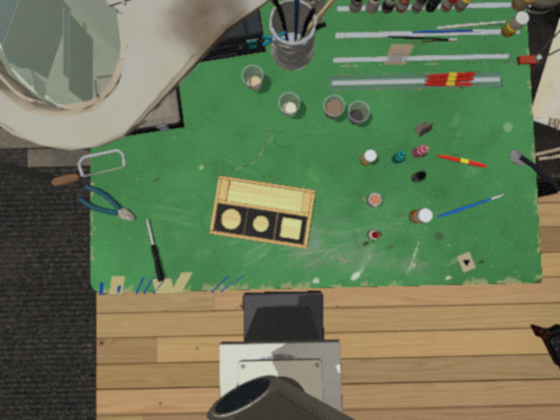

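View pics/scene0.png

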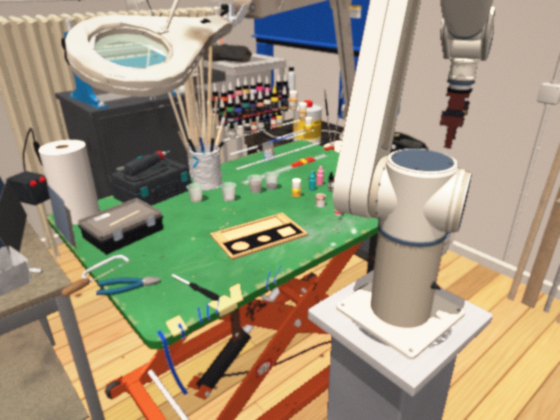

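```bash
cat > h.py <<'E'
from workcell import *
import cv2,numpy as np
def ray(i,uv):
    K=np.array([[i["fx"],0,i["cx"]],[0,i["fy"],i["cy"]],[0,0,1]])
    p=cv2.undistortPoints(np.array(uv,float).reshape(-1,1,2),K,np.array(i["dist_coeffs"]))[:,0]
    T=np.array(i["T"]);return T[:3,3],np.c_[p,np.ones(len(p))]@T[:3,:3].T
def onplane(i,uv,z):
    c,d=ray(i,uv);return c+d*((z-c[2])/d[:,2])[:,None]
E
python3 - <<'E'
from h import *
t=cv2.imread("pics/top0.png");s=cv2.imread("pics/scene0.png")
a=cv2.resize(t[140:245,350:450],None,fx=5,fy=5,interpolation=cv2.INTER_CUBIC)
cv2.imwrite("pics/c1.png",a)
b=cv2.resize(t[170:285,140:320],None,fx=4.4,fy=4.4,interpolation=cv2.INTER_CUBIC)
cv2.imwrite("pics/c2.png",b)
E
```

```text
(no output)
```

View pics/c1.png

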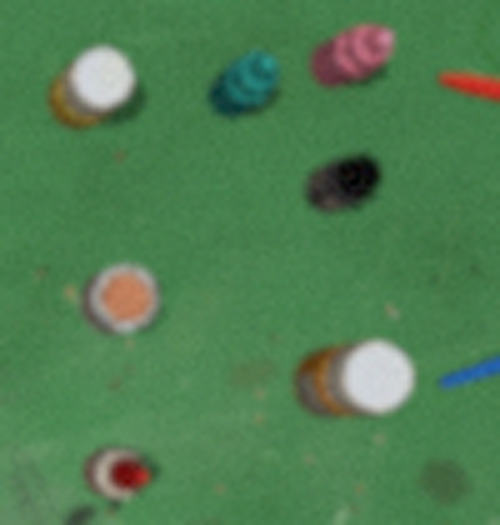

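View pics/c2.png

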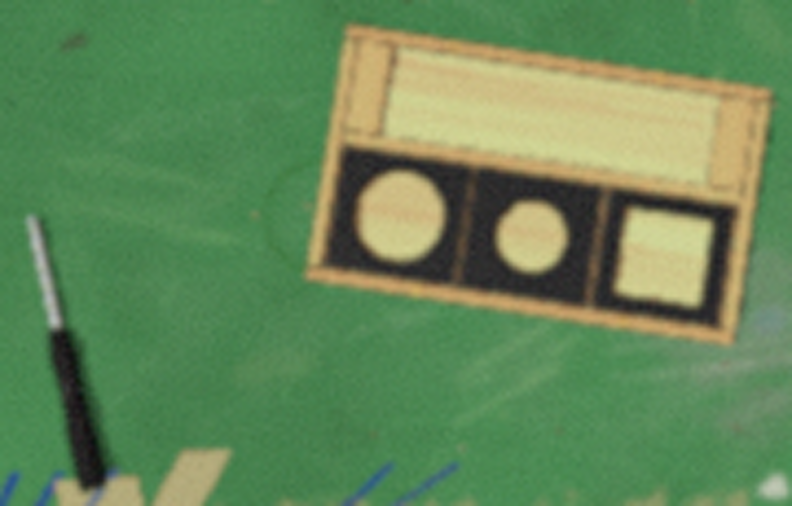

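Run:
```python
from h import *
i=get_image("top");np.set_printoptions(precision=1,suppress=True)
im=i["pixels"].astype(int)
hsv=cv2.cvtColor(i["pixels"],cv2.COLOR_RGB2HSV)
def blobs(m,box,amin=10):
    x0,y0,x1,y1=box
    n,l,st,c=cv2.connectedComponentsWithStats(m[y0:y1,x0:x1].astype(np.uint8))
    return [(c[k]+[x0,y0],st[k]) for k in range(1,n) if st[k][4]>=amin]
R,G,B=im[...,0],im[...,1],im[...,2]
wh=(hsv[...,1]<50)&(hsv[...,2]>150)
for n,m,box,z in[("white",wh,(350,140,450,245),78),("white64",wh,(350,140,450,245),64),
  ("orange",(R>G+25)&(R>150)&(B<180),(360,188,390,210),36),
  ("red",(R>G+60),(360,225,390,245),80),("blk",hsv[...,2]<55,(405,160,440,190),70)]:
    for c,s in blobs(m,box): print(n,c,s,onplane(i,[c],z)[0])
hole=(hsv[...,2]>140)&(hsv[...,0]<40)
for c,s in blobs(hole,(214,198,308,246),60): print("hole",c,s,onplane(i,[c],9)[0])
def p2(u,v):return (140+(u+.5)/4.4-.5,170+(v+.5)/4.4-.5)
print("corners",onplane(i,[p2(*q) for q in[(347,25),(771,90),(733,344),(307,280)]],11))
print("lane floor corners",onplane(i,[p2(*q) for q in[(392,46),(717,96),(708,184),(384,135)]],6))
print("driver tip, handle start, handle end",onplane(i,[p2(*q) for q in[(33,215),(58,330),(92,487)]],8))
def p1(u,v):return (350+(u+.5)/5-.5,140+(v+.5)/5-.5)
print("cands",onplane(i,[p1(378,377)],78),onplane(i,[p1(103,78)],64),onplane(i,[p1(126,297)],36),onplane(i,[p1(361,175)],73),onplane(i,[p1(268,70),p1(378,42)],73),onplane(i,[p1(133,476)],90))
```

```text
white [370.  154.9] [ 14   9  13  13 119] [ 626.  -237.9   78. ]
white [372.4 199.5] [19 53  9 13 26] [ 514.8 -239.9   78. ]
white [425.2 214.9] [ 68  68  15  15 167] [ 473.7 -368.8   78. ]
white [371.5 234.4] [20 91  4  8 17] [ 428.8 -234.6   78. ]
white64 [370.  154.9] [ 14   9  13  13 119] [ 628.8 -241.    64. ]
white64 [372.4 199.5] [19 53  9 13 26] [ 515.9 -243.1   64. ]
white64 [425.2 214.9] [ 68  68  15  15 167] [ 474.2 -373.9   64. ]
white64 [371.5 234.4] [20 91  4  8 17] [ 428.7 -237.7   64. ]
orange [374.7 199.1] [10  7 10  9 73] [ 519.  -255.3   36. ]
red [376.6 235.2] [14  8  7  5 25] [ 426.4 -246.7   80. ]
blk [418.6 175.5] [ 7 11 13 10 81] [ 572.8 -359.3   70. ]
hole [268.5 204.2] [   0    0   94   24 1121] [514.1  20.2   9. ]
hole [230.5 218.7] [  7  11  20  20 309] [478.2 121.7   9. ]
hole [260.4 223.4] [ 39  18  16  16 193] [463.9  42.6   9. ]
hole [290.4 228. ] [ 66  20  22  22 383] [449.7 -36.4   9. ]
hole [264.6 238.2] [  0  22  94  26 357] [424.4  32.5   9. ]
corners [[ 594.2  151.5   11. ]
 [ 548.7 -103.5   11. ]
 [ 396.8  -76.6   11. ]
 [ 440.9  177.7   11. ]]
lane floor corners [[581.5 125.3   6. ]
 [546.4 -71.1   6. ]
 [493.2 -64.3   6. ]
 [527.4 131.    6. ]]
driver tip, handle start, handle end [[483.9 343.    8. ]
 [414.4 328.3   8. ]
 [320.4 308.4   8. ]]
cands [[ 473.3 -368.7   78. ]] [[ 628.  -241.5   64. ]] [[ 519.2 -255.7   36. ]] [[ 574.4 -366.4   73. ]] [[ 628.4 -322.1   73. ]
 [ 641.2 -377.7   73. ]] [[ 427.6 -243.4   90. ]]
```

```bash
cat >> h.py <<'E'
from scipy.spatial.transform import Rotation as Ro
def plan(xyz,psi):
    """units for step_arm to put the TCP at xyz with tool y at world yaw psi (deg), pointing down"""
    o=get_obs();R=Ro.from_rotvec(o["orientation"])
    a=np.radians(psi);y=np.array([np.cos(a),np.sin(a),0]);z=np.array([0,0,-1.]);x=np.cross(y,z)
    d=R.inv().apply(np.array(xyz)-o["ee_pos"])/300
    r=(R.inv()*Ro.from_matrix(np.c_[x,y,z])).as_rotvec()/1.5
    print("t %.2f"%o["t"],o["ee_pos"].round(1),"d",d.round(4),"r",r.round(3),"rows",np.ceil(np.linalg.norm(d)*300/41.7),np.ceil(np.linalg.norm(r)*85.94/7.16),"w %.1f g %.1f"%(o["width"],o["grasp_force"]))
E
python3 - <<'E'
from h import *
a=get_image("top");b=get_image("scene")
for ua,ub in[((62,55),(133,50)),((185,105),(215,62))]:
    (c1,d1),(c2,d2)=ray(a,[ua]),ray(b,[ub])
    s=np.linalg.lstsq(np.c_[d1[0],-d2[0]],c2-c1,rcond=None)[0];print(c1+s[0]*d1[0],c2+s[1]*d2[0])
plan((450,-250,230),0)
plan((450,0,230),60)
E
```

```text
[672.15337389 255.42562594 544.07066959] [679.38703484 268.80252421 555.52235752]
[609.47748231 103.33993508 525.9255464 ] [595.58493669  84.35483926 516.15845609]
t 0.25 [ 248.3 -573.2  222.3] d [ 1.0451 -0.7215 -0.0251] r [-0.    -0.    -0.775] rows 10.0 10.0 w 87.8 g 0.0
t 0.25 [ 248.3 -573.2  222.3] d [ 1.3763 -1.4862 -0.0245] r [-0.000e+00 -1.000e-03 -1.473e+00] rows 15.0 18.0 w 87.8 g 0.0
```

>>> step_arm([
  [[1.0,-0.72,0.14],[0,0,-0.78],0.0],
  [[1.0,-0.72,0.14],[0,0,-0.78],0.0],
  [[1.0,-0.72,0.14],[0,0,-0.78],0.0],
  [[1.0,-0.72,0.14],[0,0,-0.78],0.0],
  [[1.0,-0.72,0.14],[0,0,-0.78],0.0],
  [[1.0,-0.72,0.14],[0,0,-0.78],0.0],
  [[1.0,-0.72,0.14],[0,0,-0.78],0.0],
  [[1.0,-0.72,0.14],[0,0,-0.78],0.0],
  [[1.0,-0.72,0.14],[0,0,-0.78],0.0],
  [[1.0,-0.72,0.14],[0,0,-0.78],0.0],
  [[1.0,-0.72,0.14],[0,0,-0.78],0.0],
  [[1.0,-0.72,0.14],[0,0,-0.78],0.0],
])

```text
t: 1.25
ee_pos: [438.0, -255.9, 180.7]
orientation: [2.213, 2.23, -0.0]
ft_force: [0.3, -0.7, 0.2]
width: 44.0
grasp_force: 0.0
```

```bash
python3 -c "
from h import *
plan((440,40,140),50)"
```

```text
t 1.25 [ 438.  -255.9  180.7] d [0.9862 0.0139 0.1355] r [-0.     0.    -0.577] rows 8.0 7.0 w 44.0 g 0.0
```

>>> step_arm([
  [[0.99,0.01,0.13],[0,0,-0.58],0.0],
  [[0.99,0.01,0.13],[0,0,-0.58],0.0],
  [[0.99,0.01,0.13],[0,0,-0.58],0.0],
  [[0.99,0.01,0.13],[0,0,-0.58],0.0],
  [[0.99,0.01,0.13],[0,0,-0.58],0.0],
  [[0.99,0.01,0.13],[0,0,-0.58],0.0],
  [[0.99,0.01,0.13],[0,0,-0.58],0.0],
  [[0.99,0.01,0.13],[0,0,-0.58],0.0],
  [[0.99,0.01,0.13],[0,0,-0.58],0.0],
  [[0.99,0.01,0.13],[0,0,-0.58],0.0],
])

```text
t: 2.08
ee_pos: [438.8, 40.1, 141.8]
orientation: [1.07, 2.953, -0.0]
ft_force: [0.4, -0.1, -0.5]
width: 43.9
grasp_force: 0.0
```

```bash
python3 -c "
from h import *
plan((373,319.5,120),102)"
```

```text
t 2.08 [438.8  40.1 141.8] d [0.7648 0.5748 0.0723] r [-0.     0.    -0.603] rows 7.0 8.0 w 43.9 g 0.0
```

>>> step_arm([
  [[0.765,0.575,0.072],[0,0,-0.603],0.0],
  [[0.765,0.575,0.072],[0,0,-0.603],0.0],
  [[0.765,0.575,0.072],[0,0,-0.603],0.0],
  [[0.765,0.575,0.072],[0,0,-0.603],0.0],
  [[0.765,0.575,0.072],[0,0,-0.603],0.0],
  [[0.765,0.575,0.072],[0,0,-0.603],0.0],
  [[0.765,0.575,0.072],[0,0,-0.603],0.0],
  [[0.765,0.575,0.072],[0,0,-0.603],0.0],
  [[0.765,0.575,0.072],[0,0,-0.603],0.0],
  [[0.765,0.575,0.072],[0,0,-0.603],0.0],
  [[0.765,0.575,0.072],[0,0,-0.603],0.0],
])

```text
t: 3.0
ee_pos: [373.0, 318.4, 120.2]
orientation: [0.324, -3.125, 0.001]
ft_force: [0.1, -0.2, -0.1]
width: 44.2
grasp_force: 0.0
```

```bash
python3 -c "
from h import *
i=get_image('wrist');cv2.imwrite('pics/w1.png',i['pixels'][:,:,::-1])
T=np.array(i['T']);K=np.array([[i['fx'],0,i['cx']],[0,i['fy'],i['cy']],[0,0,1]])
g=np.array([373,319.5,8.]);pr=lambda p:cv2.projectPoints(np.array([p]),cv2.Rodrigues(T[:3,:3].T)[0],-T[:3,:3].T@T[:3,3],K,np.array(i['dist_coeffs']))[0].ravel().round(0)
print(pr(g),'handle end',pr([320.4,308.4,8.]),'start',pr([414.4,328.3,8.]))
plan((373,319.5,5),102)"
```

```text
[277. 203.] handle end [277. 141.] start [277. 248.]
t 3.05 [373.  318.5 120.2] d [-0.0007  0.0034  0.384 ] r [-0.    -0.    -0.002] rows 3.0 1.0 w 44.1 g 0.0
```

View pics/w1.png

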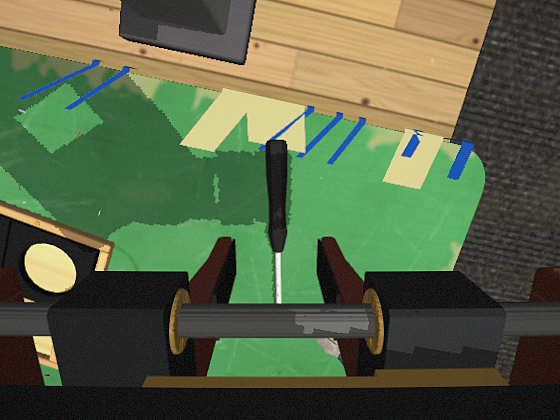

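The wrist view shows the screwdriver handle from (277,141) to (278,248), which matches my projections. I'll go down onto it and grip.

>>> step_arm([
  [[0,0.003,0.12],[0,0,0],0.0],
  [[0,0.003,0.24],[0,0,0],0.0],
  [[0,0.003,0.33],[0,0,0],0.0],
  [[0,0.003,0.382],[0,0,0],0.0],
  [[0,0.003,0.382],[0,0,0],0.0],
  [[0,0.003,0.382],[0,0,0],-1],
  [[0,0.003,0.382],[0,0,0],-1],
  [[0,0.003,0.382],[0,0,0],-1],
  [[0,0.003,0.382],[0,0,0],-1],
  [[0,0.003,0.382],[0,0,0],-1],
  [[0,0.003,0.382],[0,0,0],-1],
  [[0,0.003,0.382],[0,0,0],-1],
  [[0,0.003,0.382],[0,0,0],-1],
])

```text
t: 4.13
ee_pos: [372.7, 321.6, 6.7]
orientation: [-0.332, 3.122, 0.001]
ft_force: [0.4, -2.9, 8.0]
width: 16.5
grasp_force: 30.0
```

>>> step_arm([
  [[0,0,-0.05],[0,0,0],-1],
  [[0,0,-0.12],[0,0,0],-1],
  [[0,0,-0.2],[0,0,0],-1],
  [[0,0,-0.25],[0,0,0],-1],
  [[0,0,-0.25],[0,0,0],-1],
])

```text
t: 4.55
ee_pos: [373.5, 322.6, 83.6]
orientation: [-0.332, 3.119, 0.005]
ft_force: [0.4, 0.3, -0.0]
width: 16.3
grasp_force: 30.0
```

```bash
python3 -c "
from h import *
plan((460,190,80),45)
plan((541.7,57,80),-10.2)"
```

```text
t 4.55 [373.5 322.6  83.6] d [-0.1889 -0.4929  0.0116] r [0.003 0.002 0.665] rows 4.0 8.0 w 16.3 g 30.0
t 4.55 [373.5 322.6  83.6] d [-0.3619 -0.9836  0.0112] r [5.000e-03 1.000e-03 1.307e+00] rows 8.0 16.0 w 16.3 g 30.0
```

>>> step_arm([
  [[-0.02,-0.06,0.0],[0,0,0.08],-1],
  [[-0.05,-0.12,0.0],[0,0,0.16],-1],
  [[-0.07,-0.18,0.0],[0,0,0.24],-1],
  [[-0.1,-0.25,0.0],[0,0,0.33],-1],
  [[-0.12,-0.31,0.0],[0,0,0.41],-1],
  [[-0.14,-0.37,0.0],[0,0,0.5],-1],
  [[-0.17,-0.43,0.0],[0,0,0.58],-1],
  [[-0.19,-0.49,0.0],[0,0,0.66],-1],
  [[-0.21,-0.55,0.0],[0,0,0.74],-1],
  [[-0.23,-0.61,0.0],[0,0,0.82],-1],
  [[-0.25,-0.67,0.0],[0,0,0.9],-1],
  [[-0.27,-0.74,0.0],[0,0,0.98],-1],
  [[-0.29,-0.8,0.0],[0,0,1.0],-1],
  [[-0.32,-0.86,0.0],[0,0,1.0],-1],
  [[-0.34,-0.92,0.0],[0,0,1.0],-1],
  [[-0.36,-0.98,0.0],[0,0,1.0],-1],
])

```text
t: 5.88
ee_pos: [539.3, 55.6, 79.6]
orientation: [-1.886, -2.512, 0.001]
ft_force: [-0.6, 0.2, -1.0]
width: 16.5
grasp_force: 30.0
```

```bash
python3 -c "
from h import *
plan((541.7,57,50),-10.2)"
```

```text
t 5.88 [539.3  55.6  79.6] d [0.0022 0.0089 0.0988] r [-0.    -0.     0.307] rows 1.0 4.0 w 16.5 g 30.0
```

>>> step_arm([
  [[0.002,0.009,0.03],[0,0,0.08],-1],
  [[0.002,0.009,0.06],[0,0,0.16],-1],
  [[0.002,0.009,0.098],[0,0,0.24],-1],
  [[0.002,0.009,0.098],[0,0,0.307],-1],
  [[0.002,0.009,0.098],[0,0,0.307],-1],
  [[0.002,0.009,0.098],[0,0,0.307],-1],
])

```text
t: 6.38
ee_pos: [541.3, 57.8, 50.4]
orientation: [-2.406, -2.019, 0.001]
ft_force: [0.7, 0.2, -0.5]
width: 16.4
grasp_force: 30.0
```

```bash
python3 -c "
from h import *
i=get_image('wrist');cv2.imwrite('pics/w2.png',i['pixels'][:,:,::-1])
plan((541.7,57,11),-10.2)"
```

```text
t 6.43 [541.5  57.9  50.8] d [-0.0027  0.0011  0.1325] r [-0.     0.     0.002] rows 1.0 1.0 w 16.3 g 30.0
```

View pics/w2.png

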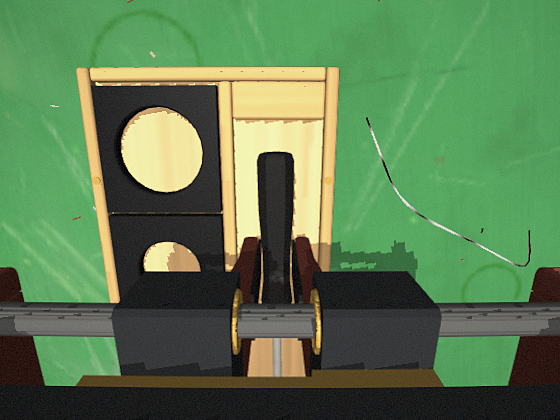

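The handle sits inside the lane, with its end at (275,155) and the lane's end at row 118. I'll lower it and open slightly.

>>> step_arm([
  [[-0.002,0,0.04],[0,0,0],-1],
  [[-0.002,0,0.08],[0,0,0],-1],
  [[-0.002,0,0.11],[0,0,0],-1],
  [[-0.002,0,0.13],[0,0,0],-1],
  [[-0.002,0,0.13],[0,0,0],-1],
  [[-0.002,0,0.13],[0,0,0],-1],
  [[-0.002,0,0.13],[0,0,0],-0.41],
  [[-0.002,0,0.13],[0,0,0],-0.41],
  [[-0.002,0,0.13],[0,0,0],-0.41],
  [[-0.002,0,0.13],[0,0,0],-0.41],
  [[-0.002,0,0.1],[0,0,0],-0.41],
  [[-0.002,0,0.06],[0,0,0],-0.41],
  [[-0.002,0,0.0],[0,0,0],-0.3],
  [[-0.002,0,-0.1],[0,0,0],-0.2],
  [[-0.002,0,-0.26],[0,0,0],-0.2],
  [[-0.002,0,-0.26],[0,0,0],-0.2],
])

```text
t: 7.77
ee_pos: [545.1, 57.5, 135.9]
orientation: [2.406, 2.012, 0.012]
ft_force: [1.4, 0.1, 0.6]
width: 35.0
grasp_force: 0.0
```

```bash
python3 -c "
from h import *
i=get_image('wrist');cv2.imwrite('pics/w3.png',i['pixels'][:,:,::-1])
plan((530,-190,130),-50)
plan((519,-255.5,120),-66)"
```

```text
t 7.82 [545.   57.5 135. ] d [-0.8208  0.0967  0.0155] r [ 0.005 -0.004  0.463] rows 6.0 6.0 w 35.3 g 0.0
t 7.82 [545.   57.5 135. ] d [-1.0423  0.099   0.0483] r [ 0.005 -0.005  0.649] rows 8.0 8.0 w 35.3 g 0.0
```

View pics/w3.png

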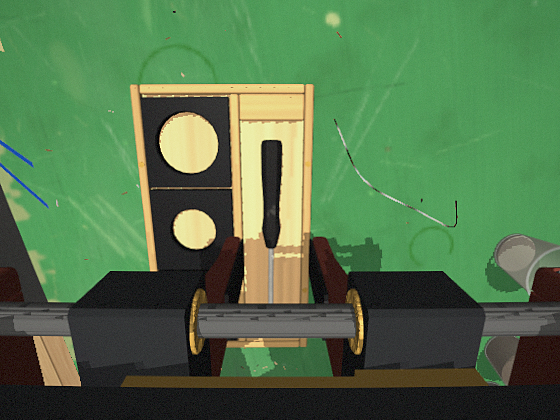

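The driver lies in the lane, with its handle from (271,140) to (271,248). Next is the larger jar, the wider white cap at (425,215) in the top view.

>>> step_arm([
  [[-1,0.1,0.0],[0.005,-0.005,0.649],0.2],
  [[-1,0.1,0.0],[0.005,-0.005,0.649],0.4],
  [[-1,0.1,0.0],[0.005,-0.005,0.649],0.6],
  [[-1,0.1,0.0],[0.005,-0.005,0.649],0.6],
  [[-1,0.1,0.0],[0.005,-0.005,0.649],0.6],
  [[-1,0.1,0.0],[0.005,-0.005,0.649],0.6],
  [[-1,0.1,0.0],[0.005,-0.005,0.649],0.6],
  [[-1,0.1,0.0],[0.005,-0.005,0.649],0.6],
  [[-1,0.1,0.0],[0.005,-0.005,0.649],0.6],
])

```text
t: 8.57
ee_pos: [517.4, -246.4, 129.0]
orientation: [-3.075, -0.642, 0.016]
ft_force: [-1.6, 0.3, -0.6]
width: 70.2
grasp_force: 0.0
```

```bash
python3 -c "
from h import *
plan((473.5,-368.7,130),-66)"
```

```text
t 8.57 [ 517.4 -246.4  129. ] d [-0.2973  0.3152 -0.0014] r [-0.002  0.006 -0.005] rows 4.0 1.0 w 70.2 g 0.0
```

>>> step_arm([
  [[-0.297,0.315,0.0],[0,0.005,0],0.6],
  [[-0.297,0.315,0.0],[0,0.005,0],0.6],
  [[-0.297,0.315,0.0],[0,0.005,0],0.6],
  [[-0.297,0.315,0.0],[0,0.005,0],0.6],
  [[-0.297,0.315,0.0],[0,0.005,0],0.6],
  [[-0.297,0.315,0.0],[0,0.005,0],0.6],
  [[-0.297,0.315,0.0],[0,0.005,0],0.6],
])

```text
t: 9.15
ee_pos: [475.4, -363.9, 129.4]
orientation: [-3.068, -0.657, 0.005]
ft_force: [0.4, 0.6, -0.2]
width: 70.2
grasp_force: 0.0
```

```bash
python3 -c "
from h import *
i=get_image('wrist');cv2.imwrite('pics/w4.png',i['pixels'][:,:,::-1])
T=np.array(i['T']);K=np.array([[i['fx'],0,i['cx']],[0,i['fy'],i['cy']],[0,0,1]])
pr=lambda p:cv2.projectPoints(np.array([p],float),cv2.Rodrigues(T[:3,:3].T)[0],-T[:3,:3].T@T[:3,3],K,np.array(i['dist_coeffs']))[0].ravel().round(0)
print(pr([473.5,-368.7,78]))
plan((473.5,-368.7,34),-66)"
```

```text
[281. 231.]
t 9.20 [ 475.6 -363.9  129.5] d [-0.0121  0.013   0.3183] r [-0.003  0.002  0.002] rows 3.0 1.0 w 70.1 g 0.0
```

View pics/w4.png

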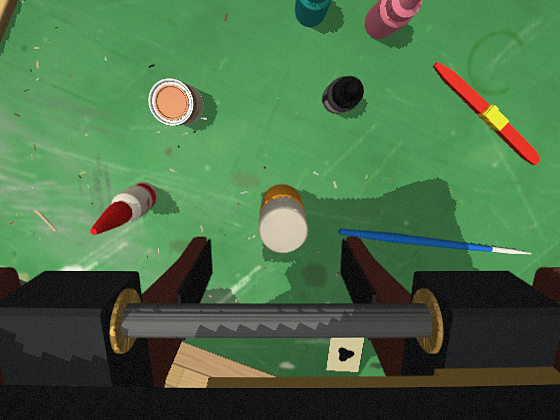

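The cap is at (283,229) against a predicted (281,231), so I'm aligned. The tin is at (174,102), the dropper at (346,93) and the glue bottle at (130,210).

>>> step_arm([
  [[-0.012,0.013,0.1],[0,0,0],0.6],
  [[-0.012,0.013,0.2],[0,0,0],0.6],
  [[-0.012,0.013,0.28],[0,0,0],0.6],
  [[-0.012,0.013,0.318],[0,0,0],0.6],
  [[-0.012,0.013,0.318],[0,0,0],0.6],
  [[-0.012,0.013,0.318],[0,0,0],-1],
  [[-0.012,0.013,0.318],[0,0,0],-1],
  [[-0.012,0.013,0.318],[0,0,0],-1],
  [[-0.012,0.013,0.318],[0,0,0],-1],
  [[-0.012,0.013,0.318],[0,0,0],-1],
  [[-0.012,0.013,0.318],[0,0,0],-1],
  [[-0.012,0.013,0.318],[0,0,0],-1],
  [[-0.012,0.013,0.318],[0,0,0],-1],
  [[-0.012,0.013,0.318],[0,0,0],-1],
])

```text
t: 10.37
ee_pos: [473.4, -371.1, 35.1]
orientation: [-3.071, -0.653, 0.003]
ft_force: [0.1, 1.3, 6.1]
width: 36.0
grasp_force: 29.9
```

```bash
python3 -c "
from h import *
plan((478.2,121.7,130),-66)
plan((490,-170,130),-66)"
```

```text
t 10.37 [ 473.4 -371.1   35.1] d [ 0.6825 -1.4948 -0.3143] r [-0.001  0.001  0.   ] rows 13.0 1.0 w 36.0 g 29.9
t 10.37 [ 473.4 -371.1   35.1] d [ 0.3227 -0.5906 -0.3157] r [-0.001  0.001  0.   ] rows 6.0 1.0 w 36.0 g 29.9
```

>>> step_arm([
  [[0,0,-0.1],[0,0,0],-1],
  [[0,0,-0.22],[0,0,0],-1],
  [[0,0,-0.34],[0,0,0],-1],
  [[0.05,-0.1,-0.36],[0,0,0],-1],
  [[0.1,-0.2,-0.36],[0,0,0],-1],
  [[0.15,-0.3,-0.36],[0,0,0],-1],
  [[0.21,-0.4,-0.36],[0,0,0],-1],
  [[0.27,-0.5,-0.36],[0,0,0],-1],
  [[0.33,-0.6,-0.36],[0,0,0],-1],
  [[0.38,-0.7,-0.36],[0,0,0],-1],
  [[0.43,-0.8,-0.36],[0,0,0],-1],
  [[0.48,-0.9,-0.36],[0,0,0],-1],
  [[0.53,-1.0,-0.36],[0,0,0],-1],
  [[0.53,-1.0,-0.36],[0,0,0],-1],
])

```text
t: 11.53
ee_pos: [496.2, -28.0, 142.8]
orientation: [-3.068, -0.658, 0.005]
ft_force: [-0.0, 0.3, -0.6]
width: 36.2
grasp_force: 29.8
```

```bash
python3 -c "
from h import *
plan((478.2,121.7,75),-66)"
```

```text
t 11.53 [496.2 -28.  142.8] d [ 0.1505 -0.4788  0.2276] r [-0.003  0.001  0.003] rows 4.0 1.0 w 36.2 g 29.8
```

>>> step_arm([
  [[0.04,-0.12,0.05],[0,0,0],-1],
  [[0.08,-0.24,0.1],[0,0,0],-1],
  [[0.12,-0.36,0.15],[0,0,0],-1],
  [[0.15,-0.44,0.2],[0,0,0],-1],
  [[0.15,-0.479,0.227],[0,0,0],-1],
  [[0.15,-0.479,0.227],[0,0,0],-1],
  [[0.15,-0.479,0.227],[0,0,0],-1],
  [[0.15,-0.479,0.227],[0,0,0],-1],
])

```text
t: 12.2
ee_pos: [479.4, 116.4, 75.5]
orientation: [-3.071, -0.652, 0.004]
ft_force: [0.5, -0.4, 0.1]
width: 36.1
grasp_force: 29.8
```

```bash
python3 -c "
from h import *
plan((478.2,121.7,40.5),-66)
i=get_image('wrist');cv2.imwrite('pics/w5.png',i['pixels'][:,:,::-1])"
```

```text
t 12.20 [479.4 116.4  75.5] d [ 0.0038 -0.0173  0.1167] r [-0.002  0.001 -0.   ] rows 1.0 1.0 w 36.1 g 29.8
```

View pics/w5.png

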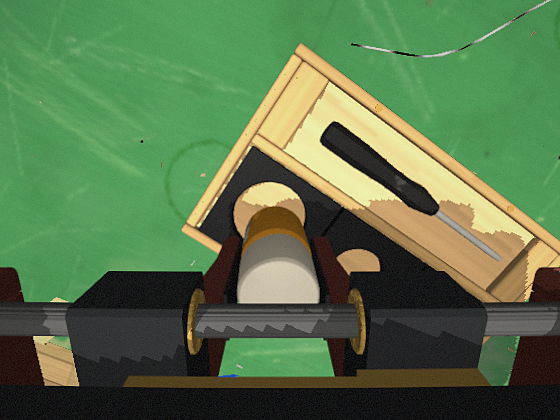

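The jar is above the large round pocket (rim around (269,212)). I'll correct 5 mm sideways, lower it and release.

>>> step_arm([
  [[0.004,-0.017,0.03],[0,0,0],-1],
  [[0.004,-0.017,0.06],[0,0,0],-1],
  [[0.004,-0.017,0.09],[0,0,0],-1],
  [[0.004,-0.017,0.11],[0,0,0],-1],
  [[0.004,-0.017,0.118],[0,0,0],-1],
  [[0.004,-0.017,0.118],[0,0,0],-1],
  [[0.004,-0.017,0.118],[0,0,0],-0.1],
  [[0.004,-0.017,0.118],[0,0,0],0.1],
  [[0.004,-0.017,0.118],[0,0,0],0.3],
  [[0.004,-0.017,0.118],[0,0,0],0.3],
  [[0.004,-0.017,0.118],[0,0,0],0.3],
  [[0.004,-0.017,0.05],[0,0,0],0.3],
  [[0.004,-0.017,-0.08],[0,0,0],0.3],
  [[0.004,-0.017,-0.24],[0,0,0],0.3],
  [[0.004,-0.017,-0.24],[0,0,0],0.3],
])

```text
t: 13.5
ee_pos: [481.5, 123.2, 152.6]
orientation: [-3.07, -0.653, -0.009]
ft_force: [1.8, -0.1, 1.3]
width: 56.9
grasp_force: 0.0
```

```bash
python3 -c "
from h import *
plan((540,-150,140),-66)
i=get_image('wrist');cv2.imwrite('pics/w6.png',i['pixels'][:,:,::-1])"
```

```text
t 13.50 [481.5 123.2 152.6] d [-0.1928  0.9112  0.0396] r [-0.001 -0.004  0.   ] rows 7.0 1.0 w 56.9 g 0.0
```

View pics/w6.png

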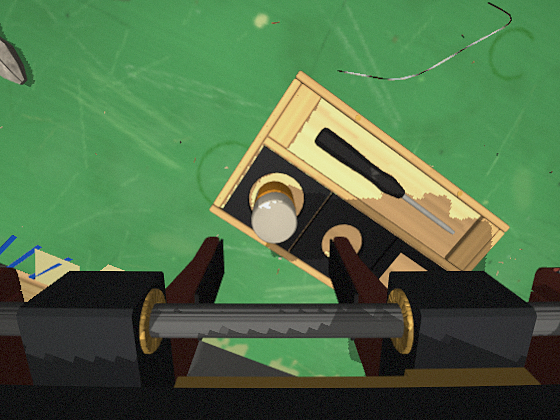

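The jar stands in its pocket, with its cap at (273,218). Next is the black-capped dropper at (419,176) in the top view. Pink and turquoise are decoys, and the glue bottle has the red nozzle.

>>> step_arm([
  [[-0.2,0.95,0.0],[0,0,0],0.3],
  [[-0.2,0.95,0.0],[0,0,0],0.3],
  [[-0.2,0.95,0.0],[0,0,0],0.3],
  [[-0.2,0.95,0.0],[0,0,0],0.3],
  [[-0.2,0.95,0.0],[0,0,0],0.3],
  [[-0.2,0.95,0.0],[0,0,0],0.3],
  [[-0.2,0.95,0.0],[0,0,0],0.3],
  [[-0.2,0.95,0.0],[0,0,0],0.3],
  [[-0.2,0.95,0.0],[0,0,0],0.3],
  [[-0.2,0.95,0.0],[0,0,0],0.3],
])

```text
t: 14.38
ee_pos: [538.3, -161.9, 145.0]
orientation: [-3.069, -0.651, 0.008]
ft_force: [-0.3, 0.6, -0.2]
width: 56.9
grasp_force: 0.0
```

```bash
python3 -c "
from h import *
plan((574.2,-366,140),-66)"
```

```text
t 14.38 [ 538.3 -161.9  145. ] d [-0.1668  0.6704  0.0142] r [-0.003  0.003 -0.   ] rows 5.0 1.0 w 56.9 g 0.0
```

>>> step_arm([
  [[-0.167,0.67,0.01],[0,0,0],0.3],
  [[-0.167,0.67,0.01],[0,0,0],0.3],
  [[-0.167,0.67,0.01],[0,0,0],0.3],
  [[-0.167,0.67,0.01],[0,0,0],0.3],
  [[-0.167,0.67,0.01],[0,0,0],0.3],
  [[-0.167,0.67,0.01],[0,0,0],0.3],
  [[-0.167,0.67,0.01],[0,0,0],0.3],
  [[-0.167,0.67,0.01],[0,0,0],0.3],
  [[-0.167,0.67,0.01],[0,0,0],0.3],
])

```text
t: 15.13
ee_pos: [575.2, -363.7, 142.3]
orientation: [-3.068, -0.656, 0.006]
ft_force: [0.0, 0.1, 0.1]
width: 57.1
grasp_force: 0.0
```

```bash
python3 -c "
from h import *
i=get_image('wrist');cv2.imwrite('pics/w7.png',i['pixels'][:,:,::-1])
T=np.array(i['T']);K=np.array([[i['fx'],0,i['cx']],[0,i['fy'],i['cy']],[0,0,1]])
pr=lambda p:cv2.projectPoints(np.array([p],float),cv2.Rodrigues(T[:3,:3].T)[0],-T[:3,:3].T@T[:3,3],K,np.array(i['dist_coeffs']))[0].ravel().round(0)
print(pr([574.2,-366,75]))
plan((574.2,-366,16),-66)"
```

```text
[278. 221.]
t 15.18 [ 575.4 -363.9  142.6] d [-0.0053  0.0066  0.4221] r [-0.003  0.002  0.002] rows 4.0 1.0 w 57.5 g 0.0
```

View pics/w7.png

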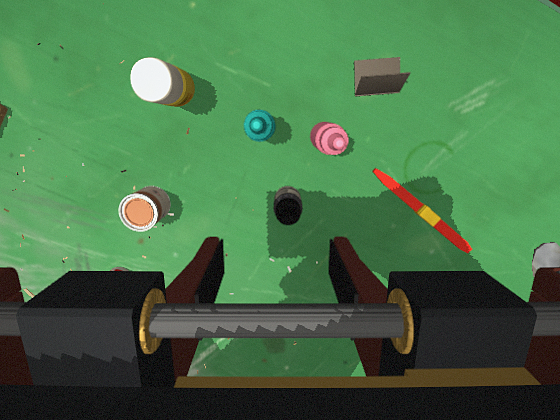

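The cap is at (288,207), not the predicted (278,221). I'll re-measure from this view, including the tin at (140,211).

```bash
python3 -c "
from h import *
i=get_image('wrist')
print(onplane(i,[(288,210)],75),onplane(i,[(288,190)],40),'tin',onplane(i,[(140,211)],36),'small jar',onplane(i,[(154,80)],64))
p=onplane(i,[(288,209)],75)[0]
plan((p[0],p[1],16),-66)"
```

```text
[[ 585.30735888 -369.02472497   75.        ]] [[ 592.61721804 -366.86753738   40.        ]] tin [[ 521.85628083 -257.27176044   36.        ]] small jar [[ 630.44006526 -244.53204229   64.        ]]
t 15.23 [ 575.5 -364.2  142.8] d [0.0269 0.0298 0.4225] r [-0.003  0.002  0.002] rows 4.0 1.0 w 57.3 g 0.0
```

```bash
python3 -c "
from h import *
i=get_image('wrist');v=i['pixels'].max(2)
m=(v<60)[150:235,250:330]
ys,xs=np.where(m);print('wrist blob',xs.min()+250,xs.max()+250,ys.min()+150,ys.max()+150)
for r in range(180,232,4): print(r,[int(x) for x in v[r,266:312:4]])
t=cv2.imread('pics/top0.png').max(2)
print(t[166:186,406:432])
"
```

```text
wrist blob 273 300 193 224
180 [166, 166, 162, 162, 159, 167, 163, 163, 159, 163, 161, 159]
184 [168, 165, 166, 162, 174, 169, 164, 161, 163, 168, 159, 160]
188 [163, 165, 164, 147, 84, 84, 60, 118, 137, 166, 160, 160]
192 [166, 105, 105, 98, 96, 86, 108, 113, 98, 108, 102, 99]
196 [137, 110, 77, 51, 41, 45, 52, 33, 95, 103, 105, 104]
200 [158, 112, 32, 57, 16, 12, 10, 23, 46, 107, 108, 102]
204 [171, 107, 39, 21, 23, 28, 13, 20, 26, 108, 105, 106]
208 [139, 106, 30, 21, 0, 19, 8, 24, 15, 96, 104, 106]
212 [162, 108, 29, 19, 13, 18, 9, 14, 13, 109, 109, 104]
216 [151, 108, 104, 12, 1, 27, 13, 13, 22, 103, 108, 107]
220 [153, 108, 106, 23, 13, 18, 24, 13, 107, 108, 105, 104]
224 [176, 105, 107, 107, 87, 16, 48, 115, 103, 102, 99, 106]
228 [175, 110, 105, 107, 105, 99, 102, 103, 104, 103, 100, 104]
[[128 123 130 124 129 126 124 129 128 127 127 122 128 125 124 122 123 129
  127 125 123 122 126 125 119 124]
 [127 126 130 125 124 127 130 123 128 129 123 124 128 123 123 124 124 120
  121 124 122 125 123 126 124 126]
 [128 125 130 128 123 124 127 120 127 124 127 119 125 124 127 123 125 127

[... 1188 characters left out ...]
34  49  69
   86 107 118 125 125 128 123 124]
 [129 127 129 125 125  99  65  47  59  73  74  63  54  50  53  66  80  97
  108 120 125 123 122 129 128 126]
 [132 130 126 131 129 113  97  79  65  69  72  78  75  81  78  81 101 119
  124 124 123 127 126 125 124 124]
 [130 124 129 131 132 126 122 109  99  94  93 101 102 106 111 111 118 127
  123 126 125 124 122 126 122 121]
 [133 128 130 131 131 130 129 127 122 116 121 121 128 121 122 127 124 123
  126 123 123 120 121 119 124 121]
 [128 129 129 130 128 128 128 129 127 124 126 126 126 123 126 124 124 128
  121 119 120 125 123 122 121 121]
 [125 130 130 128 130 128 126 129 129 131 121 124 122 125 127 126 127 121
  120 121 120 122 126 125 122 119]]
```

```bash
python3 -c "
from h import *
a=get_image('top');b=get_image('wrist')
def tri(ua,ub):
    (c1,d1),(c2,d2)=ray(a,[ua]),ray(b,[ub])
    s=np.linalg.lstsq(np.c_[d1[0],-d2[0]],c2-c1,rcond=None)[0];print((c1+s[0]*d1[0]).round(1),(c2+s[1]*d2[0]).round(1))
tri((421.5,175),(288,210))
tri((374.7,199.1),(140,211))
tri((370,155),(154,80))
print(onplane(a,[(421.5,175)],60),onplane(b,[(288,210)],60),onplane(b,[(288,210)],50))
# other decoys in wrist, tops
print(onplane(b,[(258,125),(338,143)],75))
"
```

```text
[ 577.5 -375.7   44.5] [ 578.  -374.7   44.3]
[ 519.4 -256.8   30.2] [ 519.6 -256.6   30.2]
[ 630.1 -242.8   56.2] [ 630.5 -242.6   56.3]
[[ 575.29571694 -370.20721367   60.        ]] [[ 581.86876352 -372.3958901    60.        ]] [[ 579.43309869 -373.87290206   50.        ]]
[[ 632.73153557 -325.55758471   75.        ]
 [ 644.49643639 -381.82858216   75.        ]]
```

```bash
python3 -c "
from h import *
plan((577.5,-372,16),-66)"
```

```text
t 15.38 [ 575.6 -365.2  143.1] d [-0.0026  0.0245  0.4235] r [-0.002  0.001  0.001] rows 4.0 1.0 w 57.0 g 0.0
```

>>> step_arm([
  [[-0.003,0.024,0.1],[0,0,0],0.3],
  [[-0.003,0.024,0.2],[0,0,0],0.3],
  [[-0.003,0.024,0.3],[0,0,0],0.3],
  [[-0.003,0.024,0.38],[0,0,0],0.3],
  [[-0.003,0.024,0.42],[0,0,0],0.3],
  [[-0.003,0.024,0.42],[0,0,0],0.3],
  [[-0.003,0.024,0.42],[0,0,0],-0.1],
  [[-0.003,0.024,0.42],[0,0,0],-0.3],
  [[-0.003,0.024,0.42],[0,0,0],-1],
  [[-0.003,0.024,0.42],[0,0,0],-1],
  [[-0.003,0.024,0.42],[0,0,0],-1],
  [[-0.003,0.024,0.42],[0,0,0],-1],
  [[-0.003,0.024,0.42],[0,0,0],-1],
  [[-0.003,0.024,0.42],[0,0,0],-1],
])

```text
t: 16.55
ee_pos: [577.7, -373.4, 17.9]
orientation: [-3.071, -0.653, 0.003]
ft_force: [-0.8, 0.8, 7.0]
width: 24.1
grasp_force: 30.0
```

>>> step_arm([
  [[0,0,-0.1],[0,0,0],-1],
  [[0,0,-0.22],[0,0,0],-1],
  [[0,0,-0.35],[0,0,0],-1],
  [[0,0,-0.4],[0,0,0],-1],
  [[0,0,-0.4],[0,0,0],-1],
])

```text
t: 16.97
ee_pos: [580.0, -374.9, 142.0]
orientation: [3.069, 0.653, 0.005]
ft_force: [0.1, 0.0, 0.4]
width: 23.8
grasp_force: 30.0
```

```bash
python3 -c "
from h import *
plan((475,-20,130),-66)
plan((520,-200,130),-66)"
```

```text
t 16.97 [ 580.  -374.9  142. ] d [ 0.1618 -1.2231  0.0354] r [ 0.003 -0.001  0.   ] rows 9.0 1.0 w 23.8 g 30.0
t 16.97 [ 580.  -374.9  142. ] d [ 0.0545 -0.614   0.0375] r [ 0.003 -0.001  0.   ] rows 5.0 1.0 w 23.8 g 30.0
```

>>> step_arm([
  [[0.01,-0.1,0.0],[0,0,0],-1],
  [[0.02,-0.2,0.0],[0,0,0],-1],
  [[0.04,-0.3,0.0],[0,0,0],-1],
  [[0.05,-0.4,0.0],[0,0,0],-1],
  [[0.06,-0.5,0.0],[0,0,0],-1],
  [[0.08,-0.6,0.0],[0,0,0],-1],
  [[0.09,-0.7,0.0],[0,0,0],-1],
  [[0.1,-0.8,0.0],[0,0,0],-1],
  [[0.12,-0.9,0.0],[0,0,0],-1],
  [[0.13,-1.0,0.0],[0,0,0],-1],
  [[0.13,-1.0,0.0],[0,0,0],-1],
])

```text
t: 17.88
ee_pos: [487.4, -79.5, 135.9]
orientation: [-3.067, -0.657, 0.012]
ft_force: [-0.3, -0.5, -0.1]
width: 24.3
grasp_force: 30.0
```

```bash
python3 -c "
from h import *
plan((463.9,42.6,60),-66)"
```

```text
t 17.88 [487.4 -79.5 135.9] d [ 0.0968 -0.4016  0.2552] r [-0.005  0.004  0.002] rows 4.0 1.0 w 24.3 g 30.0
```

>>> step_arm([
  [[0.03,-0.1,0.0],[0,0,0],-1],
  [[0.05,-0.2,0.0],[0,0,0],-1],
  [[0.08,-0.3,0.05],[0,0,0],-1],
  [[0.1,-0.38,0.12],[0,0,0],-1],
  [[0.1,-0.4,0.2],[0,0,0],-1],
  [[0.1,-0.4,0.255],[0,0,0],-1],
  [[0.1,-0.4,0.255],[0,0,0],-1],
  [[0.1,-0.4,0.255],[0,0,0],-1],
  [[0.1,-0.4,0.255],[0,0,0],-1],
])

```text
t: 18.63
ee_pos: [469.7, 38.2, 61.6]
orientation: [-3.071, -0.652, 0.005]
ft_force: [0.1, -0.7, -0.2]
width: 24.2
grasp_force: 30.0
```

```bash
python3 -c "
from h import *
i=get_image('wrist');cv2.imwrite('pics/w8.png',i['pixels'][:,:,::-1])
plan((463.9,42.6,21),-66)"
```

```text
t 18.68 [470.   38.1  62. ] d [-0.0124 -0.0216  0.1367] r [-0.002  0.001 -0.   ] rows 1.0 1.0 w 24.1 g 30.0
```

View pics/w8.png

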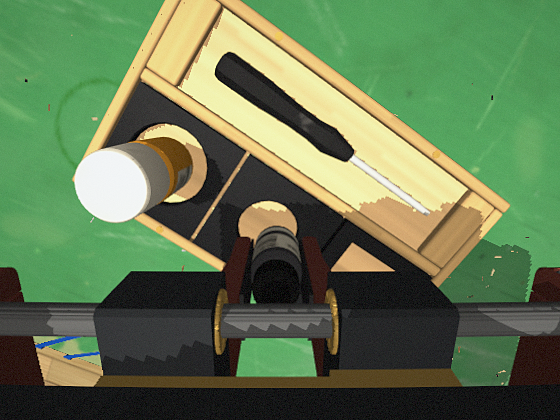

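The bottle is just above the small pocket (rim around (268,222)) and the jar stands well. I'll correct the offset, lower and release.

>>> step_arm([
  [[-0.012,-0.02,0.03],[0,0,0],-1],
  [[-0.012,-0.02,0.06],[0,0,0],-1],
  [[-0.012,-0.02,0.09],[0,0,0],-1],
  [[-0.012,-0.02,0.12],[0,0,0],-1],
  [[-0.012,-0.02,0.134],[0,0,0],-1],
  [[-0.012,-0.02,0.134],[0,0,0],-1],
  [[-0.012,-0.02,0.134],[0,0,0],-1],
  [[-0.012,-0.02,0.134],[0,0,0],-0.3],
  [[-0.012,-0.02,0.134],[0,0,0],-0.1],
  [[-0.012,-0.02,0.134],[0,0,0],0.0],
  [[-0.012,-0.02,0.134],[0,0,0],0.0],
  [[-0.012,-0.02,0.134],[0,0,0],0.0],
  [[-0.012,-0.02,0.06],[0,0,0],0.0],
  [[-0.012,-0.02,-0.05],[0,0,0],0.0],
  [[-0.012,-0.02,-0.18],[0,0,0],0.0],
  [[-0.012,-0.02,-0.28],[0,0,0],0.0],
  [[-0.012,-0.02,-0.28],[0,0,0],0.2],
])

```text
t: 20.1
ee_pos: [467.3, 42.7, 150.6]
orientation: [-3.072, -0.654, -0.01]
ft_force: [1.5, 0.1, -0.2]
width: 47.6
grasp_force: 0.0
```

```bash
python3 -c "
from h import *
plan((519.3,-256,130),-66)"
```

```text
t 20.10 [467.3  42.7 150.6] d [-0.2476  0.98    0.0673] r [ 0.    -0.004  0.   ] rows 8.0 1.0 w 47.6 g 0.0
```

>>> step_arm([
  [[-0.248,0.98,0.05],[0,0,0],0.4],
  [[-0.248,0.98,0.05],[0,0,0],0.4],
  [[-0.248,0.98,0.05],[0,0,0],0.4],
  [[-0.248,0.98,0.05],[0,0,0],0.4],
  [[-0.248,0.98,0.05],[0,0,0],0.4],
  [[-0.248,0.98,0.05],[0,0,0],0.4],
  [[-0.248,0.98,0.05],[0,0,0],0.4],
  [[-0.248,0.98,0.05],[0,0,0],0.4],
  [[-0.248,0.98,0.05],[0,0,0],0.4],
  [[-0.248,0.98,0.05],[0,0,0],0.4],
  [[-0.248,0.98,0.05],[0,0,0],0.4],
  [[-0.248,0.98,0.05],[0,0,0],0.4],
])

```text
t: 21.1
ee_pos: [515.1, -254.5, 129.5]
orientation: [-3.069, -0.656, 0.006]
ft_force: [0.6, -0.5, -0.1]
width: 61.7
grasp_force: 0.0
```

```bash
python3 -c "
from h import *
plan((519.3,-256.2,16),-66)"
```

```text
t 21.10 [ 515.1 -254.5  129.5] d [0.0115 0.0125 0.3784] r [-0.003  0.002  0.001] rows 3.0 1.0 w 61.7 g 0.0
```

>>> step_arm([
  [[0.011,0.012,0.1],[0,0,0],0.4],
  [[0.011,0.012,0.2],[0,0,0],0.4],
  [[0.011,0.012,0.3],[0,0,0],0.4],
  [[0.011,0.012,0.36],[0,0,0],0.4],
  [[0.011,0.012,0.377],[0,0,0],0.4],
  [[0.011,0.012,0.377],[0,0,0],0.4],
  [[0.011,0.012,0.377],[0,0,0],0],
  [[0.011,0.012,0.377],[0,0,0],-1],
  [[0.011,0.012,0.377],[0,0,0],-1],
  [[0.011,0.012,0.377],[0,0,0],-1],
  [[0.011,0.012,0.377],[0,0,0],-1],
  [[0.011,0.012,0.377],[0,0,0],-1],
  [[0.011,0.012,0.377],[0,0,0],-1],
])

```text
t: 22.18
ee_pos: [520.2, -258.3, 17.7]
orientation: [-3.071, -0.653, 0.003]
ft_force: [0.3, 0.7, 8.3]
width: 33.5
grasp_force: 30.0
```

>>> step_arm([
  [[0,0,-0.05],[0,0,0],-1],
  [[0,0,-0.15],[0,0,0],-1],
  [[0,0,-0.25],[0,0,0],-1],
  [[0,0,-0.3],[0,0,0],-1],
  [[0,0,-0.3],[0,0,0],-1],
])

```text
t: 22.6
ee_pos: [522.1, -259.5, 110.4]
orientation: [3.071, 0.653, 0.004]
ft_force: [0.6, -0.2, -0.1]
width: 33.6
grasp_force: 30.0
```

```bash
python3 -c "
from h import *
plan((449.7,-36.4,90),-66)"
```

```text
t 22.60 [ 522.1 -259.5  110.4] d [ 0.0819 -0.7777  0.0664] r [ 0.002 -0.001  0.   ] rows 6.0 1.0 w 33.6 g 30.0
```

>>> step_arm([
  [[0.01,-0.1,0.0],[0,0,0],-1],
  [[0.02,-0.2,0.0],[0,0,0],-1],
  [[0.03,-0.3,0.0],[0,0,0],-1],
  [[0.04,-0.4,0.0],[0,0,0],-1],
  [[0.05,-0.5,0.0],[0,0,0],-1],
  [[0.06,-0.6,0.0],[0,0,0],-1],
  [[0.07,-0.7,0.03],[0,0,0],-1],
  [[0.08,-0.76,0.08],[0,0,0],-1],
  [[0.082,-0.778,0.15],[0,0,0],-1],
  [[0.082,-0.778,0.2],[0,0,0],-1],
  [[0.082,-0.778,0.2],[0,0,0],-1],
  [[0.082,-0.778,0.2],[0,0,0],-1],
  [[0.082,-0.778,0.2],[0,0,0],-1],
])

```text
t: 23.68
ee_pos: [447.3, -35.1, 47.4]
orientation: [-3.07, -0.653, 0.005]
ft_force: [0.1, -0.4, -0.5]
width: 33.2
grasp_force: 30.0
```

```bash
python3 -c "
from h import *
i=get_image('wrist');cv2.imwrite('pics/w9.png',i['pixels'][:,:,::-1])
plan((449.7,-36.4,21.5),-66)"
```

```text
t 23.73 [447.7 -35.3  47.7] d [0.0047 0.0064 0.0874] r [-0.002  0.001 -0.   ] rows 1.0 1.0 w 33.7 g 30.0
```

View pics/w9.png

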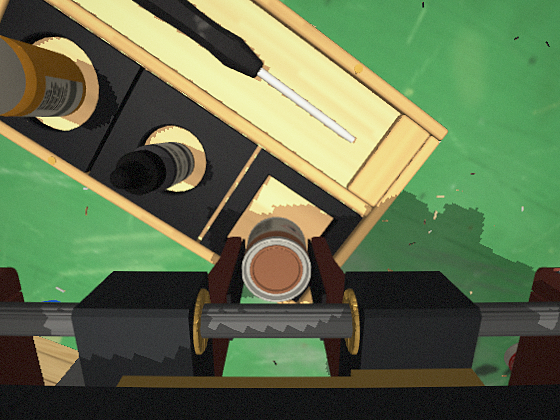

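The dropper stands in its pocket, with its base at about (177,160), and the tin is at the square pocket. I'll lower and release it.

>>> step_arm([
  [[0.005,0.006,0.03],[0,0,0],-1],
  [[0.005,0.006,0.06],[0,0,0],-1],
  [[0.005,0.006,0.08],[0,0,0],-1],
  [[0.005,0.006,0.087],[0,0,0],-1],
  [[0.005,0.006,0.087],[0,0,0],-1],
  [[0.005,0.006,0.087],[0,0,0],-1],
  [[0.005,0.006,0.087],[0,0,0],-0.2],
  [[0.005,0.006,0.087],[0,0,0],0.0],
  [[0.005,0.006,0.087],[0,0,0],0.14],
  [[0.005,0.006,0.087],[0,0,0],0.14],
  [[0.005,0.006,0.087],[0,0,0],0.14],
  [[0.005,0.006,0.03],[0,0,0],0.14],
  [[0.005,0.006,-0.06],[0,0,0],0.14],
  [[0.005,0.006,-0.18],[0,0,0],0.14],
  [[0.005,0.006,-0.34],[0,0,0],0.14],
  [[0.005,0.006,-0.34],[0,0,0],0.14],
])

```text
t: 25.07
ee_pos: [452.8, -36.4, 154.5]
orientation: [3.073, 0.654, 0.008]
ft_force: [1.6, 0.9, 0.4]
width: 50.1
grasp_force: 0.0
```

>>> step_arm([
  [[-0.1,0.5,-0.1],[0,0,0],0.14],
  [[-0.2,1.0,-0.1],[0,0,0],0.14],
  [[-0.2,1.0,-0.1],[0,0,0],0.14],
  [[-0.2,1.0,-0.1],[0,0,0],0.14],
  [[-0.2,1.0,-0.1],[0,0,0],0.14],
  [[-0.2,1.0,-0.1],[0,0,0],0.14],
  [[-0.2,1.0,-0.1],[0,0,0],0.14],
  [[-0.2,1.0,-0.1],[0,0,0],0.14],
  [[-0.2,1.0,-0.1],[0,0,0],0.14],
  [[-0.2,1.0,-0.1],[0,0,0],0.14],
])

```text
t: 25.9
ee_pos: [516.4, -334.9, 177.4]
orientation: [-3.07, -0.65, 0.006]
ft_force: [0.4, 0.6, -0.1]
width: 50.3
grasp_force: 0.0
```

```bash
python3 -c "
from h import *
i=get_image('top');t=i['pixels'][:,:,::-1]
cv2.imwrite('pics/c9.png',cv2.resize(t[170:260,205:325],None,fx=6,fy=6,interpolation=cv2.INTER_CUBIC))"
```

```text
(no output)
```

View pics/c9.png

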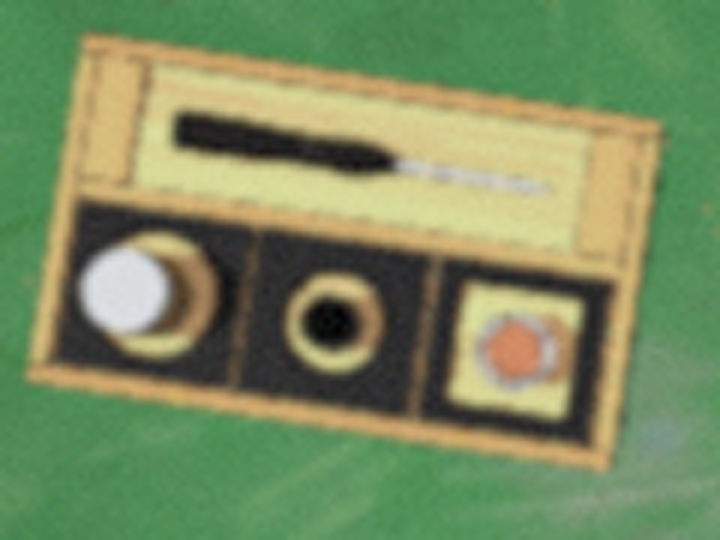

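All four sit in place: the cap at (126,290), dropper at (331,322), tin at (515,348) and driver handle end at (180,130). One numeric check before I hand in.

```bash
python3 -c "
from h import *
i=get_image('top');p=lambda u,v:(205+(u+.5)/6-.5,170+(v+.5)/6-.5)
for n,uv,z,g in[('jar',(126,290),82,(478.2,121.7)),('drop',(331,322),72,(463.9,42.6)),('tin',(515,348),40,(449.7,-36.4))]:
    q=onplane(i,[p(*uv)],z)[0][:2];print(n,q-g)
L=np.array([536.7,29.5]);y=np.array([.1775,.984]);x=np.array([.984,-.1775])
h,e=onplane(i,[p(176,130),p(550,187)],12)[:,:2];d=(h-e)/np.linalg.norm(h-e);g=(h+e)/2+30*d-L
print('driver len',np.linalg.norm(h-e),'x',g@x,'y',g@y,'ang',np.degrees(np.arccos(d@y)))
a=cv2.imread('pics/top0.png');b=i['pixels'][:,:,::-1]
for bx in[(355,145,382,170),(362,225,388,245)]:
    s=np.s_[bx[1]:bx[3],bx[0]:bx[2]];print('stay diff',cv2.absdiff(a[s],np.ascontiguousarray(b[s])).mean())
"
```

```text
jar [-0.70264582  1.29307271]
drop [-1.21767693 -2.58404131]
tin [0.82883881 0.32107377]
driver len 167.04192741500174 x -0.7124592833010259 y 29.152754445904126 ang 0.9027542543252264
stay diff 5.685432098765432
stay diff 8.760897435897435
```

```bash
python3 -c "
from h import *
print(close_job())"
```

```text
the job is handed in; nothing more can be done
None
```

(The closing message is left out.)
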